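Press down a service cover's seal ring from red to green

TASK

The orange sections of the seal ring on the round drive cover stand up above its white half. Starting at the red mark and working along to the green mark, run a fingertip along the ring with light pressure so that each orange section in turn goes down level with the white half (slightly below is fine), not raising the fingers well away from the ring until the last section is down. Do not touch the clear window or its knob, leave the loose things where they are, and finish with the hand clear.

Things in the scene. Friction and masses are not known exactly. Their poses are not given: they have to be found in the camera images.
- cover: Fixed dark round housing, 216 mm across, 43 mm high, over an opened drive. Origin: centre of its underside, on the work surface; z up. On top, about the same centre, a ring of centreline radius 85 mm, 14 mm wide: the half at x < 0 is white, fixed, its flat top at 48 mm; the half at x > 0 is six orange sections of 30 degrees each, from the red mark (-y) to the green mark (+y).
- window: Clear disc 145 mm across inside the ring, its top 7 mm lower than the seated white ring, with a blue knob (26 mm across) at its centre whose top is 57 mm above the work surface. Delicate: not to be touched. Origin: centre of the disc's underside.
- ring_center (a point): Centre of the ring at the height of the top of the seated white half; fixed in the housing.
- red_mark (a point): Point on the ring's centreline, at seated height, where the orange half begins: section 1 starts here. The red stripe and dot sit 19 mm before it, on the white ring.
- green_mark (a point): Point on the ring's centreline, at seated height, where the orange half ends after section 6. The green stripe and dot sit 19 mm past it, on the white ring. The white ring's ends slope like those of the sections.
- sec1 (a joint): Orange ring section 1 (1 at the red mark, 6 at the green mark): how far it has been pressed down, m. 0 = standing 5 mm proud of the white ring, 0.005 = level with it, 0.0065 = stop, 1.5 mm below level. It slides down against about 2.5 N of friction, has no spring and stays where it is left.
- sec1_top (a point): Middle of the flat top (about 14 x 14 mm, slippery) of orange section 1; moves down with it. Its x axis points radially outward and y along the ring towards the green end. About 42 mm long over all; both ends slope down at 28 degrees to below the seated level, so a fingertip sliding along the ring at that level pushes the next section down.
- sec2 (a joint): Orange ring section 2 (1 at the red mark, 6 at the green mark): how far it has been pressed down, m. 0 = standing 5 mm proud of the white ring, 0.005 = level with it, 0.0065 = stop, 1.5 mm below level. It slides down against about 2.5 N of friction, has no spring and stays where it is left.
- sec2_top (a point): Middle of the flat top (about 14 x 14 mm, slippery) of orange section 2; moves down with it. Its x axis points radially outward and y along the ring towards the green end. About 42 mm long over all; both ends slope down at 28 degrees to below the seated level, so a fingertip sliding along the ring at that level pushes the next section down.
- sec3 (a joint): Orange ring section 3 (1 at the red mark, 6 at the green mark): how far it has been pressed down, m. 0 = standing 5 mm proud of the white ring, 0.005 = level with it, 0.0065 = stop, 1.5 mm below level. It slides down against about 2.5 N of friction, has no spring and stays where it is left.
- sec3_top (a point): Middle of the flat top (about 14 x 14 mm, slippery) of orange section 3; moves down with it. Its x axis points radially outward and y along the ring towards the green end. About 42 mm long over all; both ends slope down at 28 degrees to below the seated level, so a fingertip sliding along the ring at that level pushes the next section down.
- sec4 (a joint): Orange ring section 4 (1 at the red mark, 6 at the green mark): how far it has been pressed down, m. 0 = standing 5 mm proud of the white ring, 0.005 = level with it, 0.0065 = stop, 1.5 mm below level. It slides down against about 2.5 N of friction, has no spring and stays where it is left.
- sec4_top (a point): Middle of the flat top (about 14 x 14 mm, slippery) of orange section 4; moves down with it. Its x axis points radially outward and y along the ring towards the green end. About 42 mm long over all; both ends slope down at 28 degrees to below the seated level, so a fingertip sliding along the ring at that level pushes the next section down.
- sec5 (a joint): Orange ring section 5 (1 at the red mark, 6 at the green mark): how far it has been pressed down, m. 0 = standing 5 mm proud of the white ring, 0.005 = level with it, 0.0065 = stop, 1.5 mm below level. It slides down against about 2.5 N of friction, has no spring and stays where it is left.
- sec5_top (a point): Middle of the flat top (about 14 x 14 mm, slippery) of orange section 5; moves down with it. Its x axis points radially outward and y along the ring towards the green end. About 42 mm long over all; both ends slope down at 28 degrees to below the seated level, so a fingertip sliding along the ring at that level pushes the next section down.
- sec6 (a joint): Orange ring section 6 (1 at the red mark, 6 at the green mark): how far it has been pressed down, m. 0 = standing 5 mm proud of the white ring, 0.005 = level with it, 0.0065 = stop, 1.5 mm below level. It slides down against about 2.5 N of friction, has no spring and stays where it is left.
- sec6_top (a point): Middle of the flat top (about 14 x 14 mm, slippery) of orange section 6; moves down with it. Its x axis points radially outward and y along the ring towards the green end. About 42 mm long over all; both ends slope down at 28 degrees to below the seated level, so a fingertip sliding along the ring at that level pushes the next section down.
- column: Loose upright steel column, 34 mm across, 70 mm high. Origin: centre of its underside. Bystander.
- drive: Loose closed disk drive lying flat, 147 x 101 x 27 mm, black and silver. Origin: centre of its underside. Bystander.
- screwdriver: Loose red-handled screwdriver lying flat, 150 mm long, along its x. Bystander.

How it is judged:
By the outcome, as a careful person would: the job done as asked, in the order asked, and still so for the second after the job is handed in, with the robot touching nothing.
It also fails if it takes over 53 s, if anything falls off the work surface, if the arm or the gripper's body presses on something with over 40 N, if the wrist force passes 120 N, or if a joint passes its speed limit or range.

ROBOT

A 6-joint arm with a two-finger parallel gripper is mounted at the origin on the work surface. World frame = base frame: x ahead of the robot, y to its left, z up, the work surface at z = 0. Lengths are in m, angles in rad, forces in N, time in s.
With the tool pointing down it reaches from about 0.3 to 0.875 m from the base axis. Payload 6.4 kg.
Tool frame: the origin (TCP) lies at the very end of the fingers, on their centre line; the grasp point (between the pads) lies grip_point_offset behind it (grip_point_offset is the distance from the TCP to the grasp point, in m); y points along the fingers, x is the direction in which the jaws open and shut, and the axes are right-handed (so a half turn about y gives the same grasp; the last joint's range is limited). The gripper opens to 85 mm and grips with 20 to 120 N. Pads are 22 mm wide; open, the fingers measure 114 mm over their backs; the gripper's body (76 mm by 85 mm) begins 54 mm behind the grasp point. The pads swing forward as they close: fully open they stand 13 mm farther back than shut.
Start: joints at [1.037, 0.181, 1.607, -0, 1.354, -0.206], TCP at [0.185, 0.544, 0.197] pointing down, gripper open.
Joint ranges: [-2.99, 2.99], [-0.89, 2.07], [0.3, 2.58], [-1.14, 4.28], [0, 2.63], [-3.12, 3.12]. Speed limits (rad/s): [2.57, 2.57, 3.01, 3.14, 3.14, 3.14].

INTERFACE

Orientations are given as a unit quaternion [w, x, y, z].
In Python, from bench import get_obs, camera, camera_model, hand_in, grip_point_offset gives the robot as it stands.
- The arm moves only by the shell command python3 -m jog 'ROWS'. ROWS is JSON, a list of rows, each a list of 7 numbers: the shift along the tool's x, y, z in mm, then the turn, a rotation vector about the tool's x, y, z in degrees, then the gripper's target within -1 to 1 (shut at 1, half-way at 0, fully open at -1). In form: [[x, y, z, ax, ay, az, grip], ...]. A call has 1 to 8 rows; each row shifts and turns the commanded pose from where the row before left it, along the tool's axes as they then stand; what a row does not reach is not made up. A row lasts 1/12 s, in which the tool goes at most 41.7 mm and 7.16 degrees, less where a joint would pass 70% of its speed; a pose out of reach is approached as far as the arm can. A call is refused whole if a number of a shift passes 41.7 or a number of a turn 7.16, either way. A call with a gripper value outside its range is refused whole. The fingers move at their own pace and stop on an object; the grip force is fixed at half the most. Time passes only in rows, so rows that do not move let the fingers close. It gives the time, the measured TCP pose, the force and the opening at its end, in the units of the state.
- get_obs(): the state, without advancing time (a new reading comes with each control period).
- camera(name): name is "scene" or "top"; returns the picture (420x560x3 uint8, blue, green, red); there is no depth.
- camera_model(name): a dict with "K" (3x3 intrinsics, pixels), "pose" (4x4, takes a point from camera to world coordinates). Camera axes: x right, y down, z forward; pixel columns grow to the right and rows downward; lengths in m; the calibration is good to about 2 mm. A picture is of the moment at which its call begins. camera_model takes no time and is no camera call.
- hand_in(): hands the job in, once; it reports no verdict.
The state is a dict: "time_s": time; "q": joint angles; "dq": joint speeds; "joint_efforts": joint torques, N m; "eef_pos": TCP position; "eef_rot": TCP orientation; "wrist_force": force on the tool from outside, world axes, zero at the start; "torque": the same for the moment, N m; "opening": opening from 0.0 (shut) to 1.0 (fully open).
Only numpy, scipy, OpenCV 4.12 (cv2) and the standard library are available. Lean on these libraries where they do the work, as an engineer would, in place of code of your own. Each camera call takes 0.05 s, during which the arm holds its last target.

## Working session

There is one attempt and no reset: what is moved stays moved. The work goes in short steps, Python scripts to look and compute and a shell command to move; the robot and the scene stay as the last step left them, time stands still between calls to the robot, and variables do not carry over. Pictures are saved under pics/ and viewed, and the job is handed in when it is done.

```bash
mkdir -p pics; python3 - <<'E'
from bench import *
import cv2
print(get_obs(), grip_point_offset)
for n in("scene","top"):
    im=camera(n); cv2.imwrite(f"pics/{n}0.png",im); m=camera_model(n); print(n,m)
E
```

```text
{'time_s': 0.0, 'q': array([ 1.03671240e+00,  1.81548339e-01,  1.60799911e+00, -4.46871829e-06,
        1.35377620e+00, -2.06295480e-01]), 'dq': array([-0.00087465,  0.00030349, -0.00038799,  0.00194939, -0.00077833,
       -0.0015256 ]), 'joint_efforts': array([ 2.89553805e-03, -4.44864142e+01, -3.51342201e+01, -6.52436825e-05,
        8.76597769e-03,  2.55918746e-05]), 'eef_pos': array([0.18479164, 0.54386337, 0.19588439]), 'eef_rot': array([-0.57463173,  0.57512829,  0.4111597 , -0.41227845]), 'wrist_force': array([0.02800244, 0.01275861, 0.44650929]), 'torque': array([-0.05226978,  0.03026035,  0.02656012]), 'opening': 1.0014183111944401} 0.0187
scene {'K': array([[388.67796092,   0.        , 280.36782806],
       [  0.        , 388.67796092, 205.60048989],
       [  0.        ,   0.        ,   1.        ]]), 'pose': array([[-0.775148  ,  0.46337089, -0.42945663,  0.90035041],
       [ 0.63151569,  0.58793413, -0.50549123,  0.37849225],
       [ 0.01826229, -0.66303912, -0.74836195,  0.62691678],
       [ 0.        ,  0.        ,  0.        ,  1.        ]])}
top {'K': array([[506.41494079,   0.        , 278.49968701],
       [  0.        , 506.41494079, 206.70569247],
       [  0.        ,   0.        ,   1.        ]]), 'pose': array([[ 0.02370633, -0.99889304,  0.04062888,  0.51932646],
       [-0.9995686 , -0.02438801, -0.01636557,  0.0138785 ],
       [ 0.01733831, -0.04022338, -0.99904027,  0.94939844],
       [ 0.        ,  0.        ,  0.        ,  1.        ]])}
```

View pics/scene0.png

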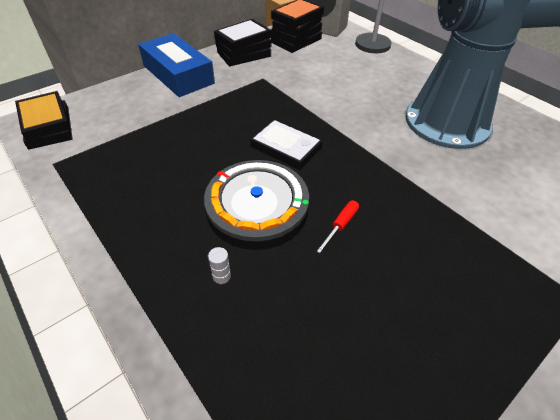

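View pics/top0.png

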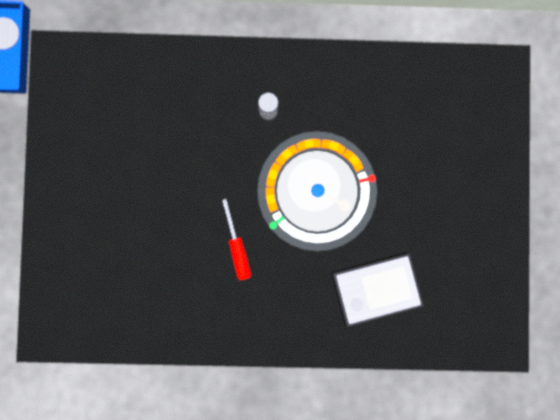

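```bash
python3 - <<'E'
import cv2
im=cv2.imread("pics/top0.png")
c=im[120:260,245:390]; cv2.imwrite("pics/top0c.png",cv2.resize(c,None,fx=4,fy=4,interpolation=cv2.INTER_CUBIC))
im=cv2.imread("pics/scene0.png")
c=im[150:250,190:320]; cv2.imwrite("pics/sc0c.png",cv2.resize(c,None,fx=6,fy=6,interpolation=cv2.INTER_CUBIC))
E
```

```text
(no output)
```

View pics/top0c.png

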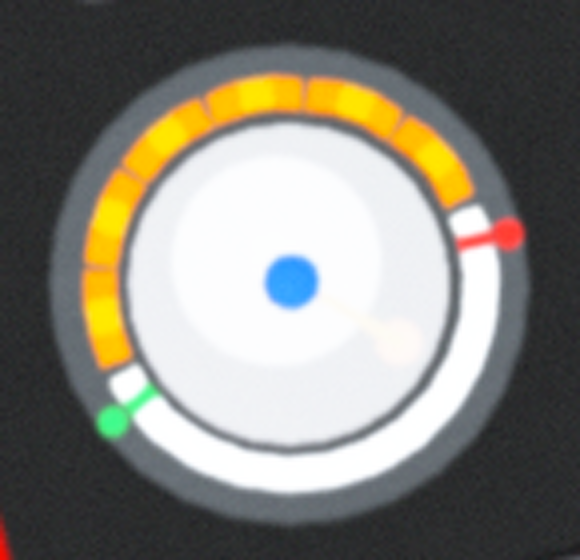

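View pics/sc0c.png

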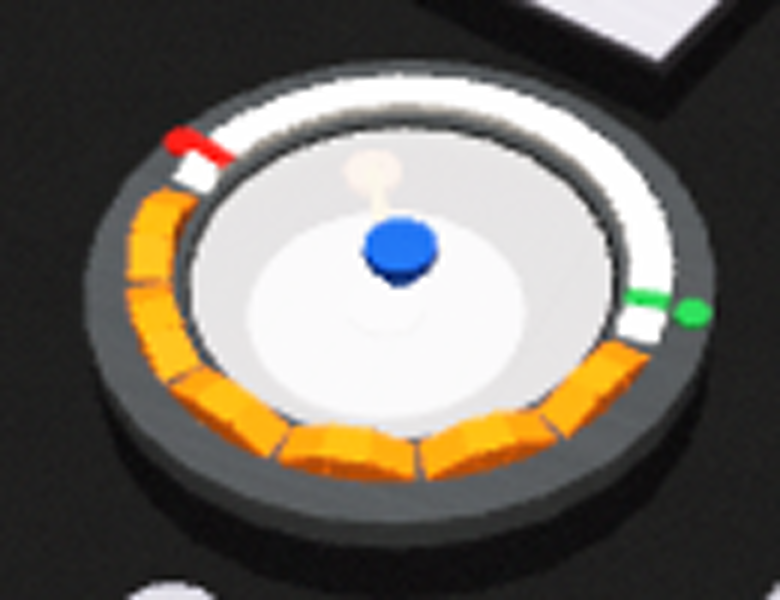

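```bash
cat > h.py <<'E'
import numpy as np
from bench import *
def ray(n,u,v,z):
    m=camera_model(n);K=m["K"];P=m["pose"]
    d=P[:3,:3]@np.linalg.solve(K,[u,v,1]);o=P[:3,3]
    return (o+d*(z-o[2])/d[2])
def proj(n,p):
    m=camera_model(n);K=m["K"];P=m["pose"]
    c=P[:3,:3].T@(np.asarray(p)-P[:3,3]);c=K@c;return c[:2]/c[2]
E
python3 - <<'E'
from h import *
import cv2
from scipy.optimize import least_squares
# subpixel-ish dark edge extraction not needed; clicked points
T=lambda u,v:((u+.5)/4-.5+245,(v+.5)/4-.5+120)
S=lambda u,v:((u+.5)/6-.5+190,(v+.5)/6-.5+150)
def fit(n,f,pts,r,z):
    w=np.array([ray(n,*f(*p),z)[:2] for p in pts])
    s=least_squares(lambda c:np.hypot(*(w-c).T)-r,w.mean(0)); print(n,s.x,s.fun*1e3); return s.x
c1=fit("top",T,[(50,283),(530,285),(290,45),(290,522)],.108,.043)
c2=fit("scene",S,[(83,290),(715,290),(400,60),(400,525)],.108,.043)
print("knob top",ray("top",*T(291,281),.057), "scene",ray("scene",*S(400,242),.057))
for i,p in enumerate([(402,122),(303,92),(207,108),(130,175),(85,267)]):
    d=ray("top",*T(*p),.046)[:2]-c1; print(np.degrees(np.arctan2(d[1],d[0]))-(-60+30*i),np.hypot(*d))
for nm,f,pts,c in(("top",T,[(509,234),(112,422)],c1),("scene",S,[(183,140),(693,313)],c2)):
  for p,a in zip(pts,(-90-12.8,90+12.8)):
    d=ray(nm,*f(*p),.045)[:2]-c; print(nm,(np.degrees(np.arctan2(d[1],d[0]))-a+180)%360-180,np.hypot(*d))
for p in [(142,285),(172,380),(282,445),(418,475),(552,425)]:
    d=ray("scene",*S(*p),.046)[:2]-c2; print(np.degrees(np.arctan2(d[1],d[0])),np.hypot(*d))
d=ray("top",268,102,.07);print("column",d)
E
```

```text
top [ 0.58752128 -0.06986008] [-0.06370842 -0.06646789 -0.67071233 -0.66982591]
scene [ 0.58536812 -0.06935165] [-0.34473789 -0.34530439  0.15392109  0.20889643]
knob top [ 0.58707942 -0.0687787   0.057     ] scene [ 0.5848865  -0.06972066  0.057     ]
26.538231209019983 0.08779574016438677
27.604915106027903 0.08569364394592066
27.03105649257935 0.08672111192118863
27.779337762890094 0.08657751450258884
27.298293810982585 0.09247131160513997
top 26.650671033627134 0.10059400564870447
top 26.589413632412857 0.10173493624631066
scene 26.293544976578545 0.10125514405824382
scene 27.034440242573908 0.10112452860437944
-32.271743532554346 0.08749027912921194
-3.19622515985821 0.08933583087120697
27.280213617511503 0.08630682972245023
56.665247410516244 0.09110047803282331
87.40224463025338 0.08664915196069534
column [0.73819682 0.02222036 0.07      ]
```

```bash
cat >> h.py <<'E'
from scipy.spatial.transform import Rotation as Ro
C=np.array([.5865,-.0695]);PHI=27.
def R(): 
    q=get_obs()["eef_rot"];return Ro.from_quat([q[1],q[2],q[3],q[0]]).as_matrix()
def ringpt(a,z=.048): # a: cover angle, red=-90
    t=np.radians(a+PHI);return np.array([*(C+.085*np.array([np.cos(t),np.sin(t)])),z])
E
python3 - <<'E'
from h import *
print(R().round(4)); o=get_obs();p=ringpt(-100,.1);print(p);print((R().T@(p-o["eef_pos"])*1e3).round(1))
for a in(-102.8,-90,0,90):print(a,ringpt(a))
E
```

```text
[[ 3.219e-01 -8.000e-04 -9.468e-01]
 [ 9.468e-01 -1.400e-03  3.219e-01]
 [-1.600e-03 -1.000e+00  3.000e-04]]
[ 0.61135159 -0.1507859   0.1       ]
[-520.2   96.6 -627.5]
-102.8 [ 0.60735113 -0.15190285  0.048     ]
-90 [ 0.62508919 -0.14523555  0.048     ]
0 [ 0.66223555 -0.03091081  0.048     ]
90 [0.54791081 0.00623555 0.048     ]
```

```bash
python3 -m jog '[[0,0,0,0,6.32,0,1],[0,0,0,0,6.32,0,1],[0,0,0,0,6.32,0,1],[0,0,0,0,6.32,0,1],[0,0,0,0,6.32,0,1],[0,0,0,0,6.32,0,1],[0,0,0,0,6.32,0,1],[0,0,0,0,0,0,1]]'; python3 - <<'E'
from h import *
print(R().round(4)); o=get_obs();p=ringpt(-104,.1);print(o["q"]);print((R().T@(p-o["eef_pos"])*1e3).round(1))
E
```

```text
time_s: 0.77
eef_pos: [0.1849, 0.5441, 0.1963]
eef_rot: [-0.688, 0.688, 0.163, -0.164]
wrist_force: [0.7, -0.8, 1.0]
opening: -0.001
[[ 8.929e-01 -5.000e-04 -4.502e-01]
 [ 4.502e-01 -8.000e-04  8.929e-01]
 [-8.000e-04 -1.000e+00 -5.000e-04]]
[ 1.03668875e+00  1.81203666e-01  1.60757040e+00 -1.33156415e-05
  1.35379689e+00  5.69690490e-01]
[  62.2   96.7 -811.2]
```

```bash
python3 -m jog '[[3,0,-39,0,0,0,1],[3,0,-39,0,0,0,1],[3,0,-39,0,0,0,1],[3,0,-39,0,0,0,1],[3,0,-39,0,0,0,1],[3,0,-39,0,0,0,1],[3,0,-39,0,0,0,1],[3,0,-39,0,0,0,1]]';python3 -m jog '[[3,0,-39,0,0,0,1],[3,0,-39,0,0,0,1],[3,0,-39,0,0,0,1],[3,0,-39,0,0,0,1],[3,0,-39,0,0,0,1],[3,0,-39,0,0,0,1],[3,0,-39,0,0,0,1],[3,0,-39,0,0,0,1]]'; python3 - <<'E'
from h import *
print(R().round(4)); o=get_obs();p=ringpt(-104,.1);print(o["q"]);print((R().T@(p-o["eef_pos"])*1e3).round(1))
E
```

```text
time_s: 1.43
eef_pos: [0.3484, 0.2756, 0.1967]
eef_rot: [0.687, -0.687, -0.166, 0.166]
wrist_force: [0.3, 0.5, -0.0]
opening: -0.001
time_s: 2.1
eef_pos: [0.5115, 0.0082, 0.1967]
eef_rot: [0.687, -0.687, -0.166, 0.166]
wrist_force: [0.7, -0.1, 1.3]
opening: -0.002
[[ 8.896e-01 -1.000e-04 -4.568e-01]
 [ 4.568e-01  1.000e-04  8.896e-01]
 [ 0.000e+00 -1.000e+00  1.000e-04]]
[-2.16487611e-01  3.80047162e-02  1.76416772e+00  1.09058518e-04
  1.33950549e+00 -6.90867548e-01]
[  10.4   96.7 -185.8]
```

```bash
python3 -m jog '[[2.6,10,-40,0,0,0,1],[2.6,10,-40,0,0,0,1],[2.6,10,-40,0,0,0,1],[2.6,10,-40,0,0,0,1],[0,20,-25.8,0,0,0,1],[0,20,0,0,0,0,1],[0,0,0,0,0,0,1],[0,0,0,0,0,0,1]]'; python3 - <<'E'
from h import *
o=get_obs();p=ringpt(-104,.06);print((R().T@(p-o["eef_pos"])*1e3).round(1), R().round(4))
import cv2
for n,(y,x) in {"top":(110,235),"scene":(110,170)}.items():
    cv2.imwrite(f"pics/{n}1.png",cv2.resize(camera(n)[y:y+150,x:x+180],None,fx=4,fy=4,interpolation=cv2.INTER_CUBIC))
E
```

```text
time_s: 2.77
eef_pos: [0.603, -0.1502, 0.115]
eef_rot: [0.689, -0.686, -0.164, 0.167]
wrist_force: [-0.6, -0.2, 0.4]
opening: -0.0
[ 1.5 55.  -3.3] [[ 0.8904 -0.004  -0.4552]
 [ 0.4552  0.0021  0.8904]
 [-0.0026 -1.      0.0037]]
```

View pics/top1.png

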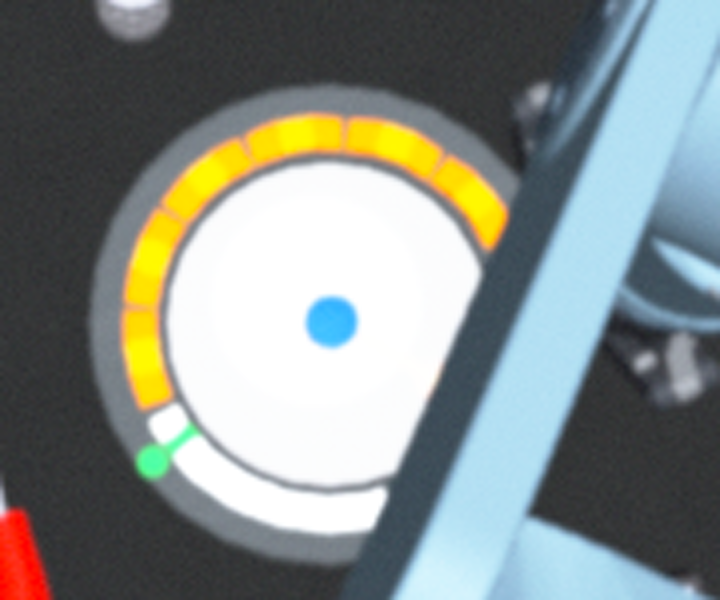

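View pics/scene1.png

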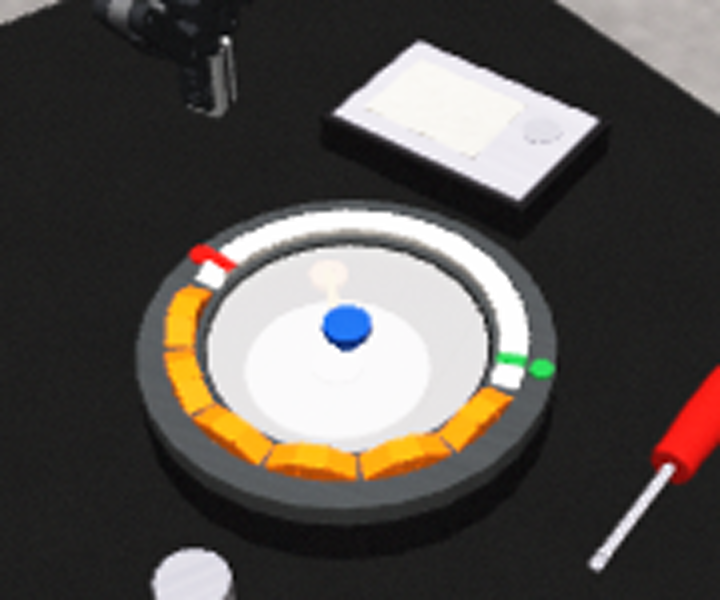

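```bash
python3 -m jog '[[1.5,20,-3,0,0,0,1],[0,20,0,0,0,0,1],[0,12,0,0,0,0,1],[0,0,0,0,0,0,1],[0,0,0,0,0,0,1],[0,0,0,0,0,0,1]]'; python3 - <<'E'
from h import *
print(proj("scene",[.603,-.1502,.115]))
o=get_obs();p=ringpt(-104,.048);print((R().T@(p-o["eef_pos"])*1e3).round(1), R().round(4),o["eef_pos"])
import cv2
for n,(y,x) in {"scene":(120,170)}.items():
    cv2.imwrite(f"pics/{n}2.png",cv2.resize(camera(n)[y:y+90,x:x+120],None,fx=6,fy=6,interpolation=cv2.INTER_CUBIC))
print(proj("scene",o["eef_pos"]))
E
```

```text
time_s: 3.37
eef_pos: [0.6082, -0.1528, 0.0665]
eef_rot: [-0.687, 0.688, 0.166, -0.165]
wrist_force: [0.4, -0.2, 0.4]
opening: -0.001
[224.05010283 151.04957258]
[-2.1 18.5  1.6] [[ 0.8908  0.002  -0.4544]
 [ 0.4544 -0.001   0.8908]
 [ 0.0014 -1.     -0.0018]] [ 0.60818594 -0.15278034  0.06648703]
[223.37704148 169.21549801]
```

View pics/scene2.png

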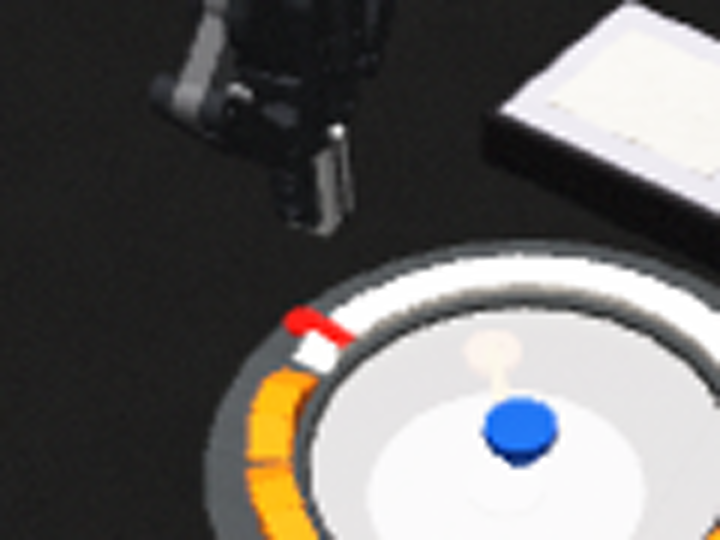

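```bash
python3 - <<'E'
from h import *
import cv2
im=camera("scene")[130:190,195:260].astype(float)
im=np.clip(im*3,0,255).astype(np.uint8)
cv2.imwrite("pics/scene3.png",cv2.resize(im,None,fx=9,fy=9,interpolation=cv2.INTER_CUBIC))
E
```

```text
(no output)
```

View pics/scene3.png

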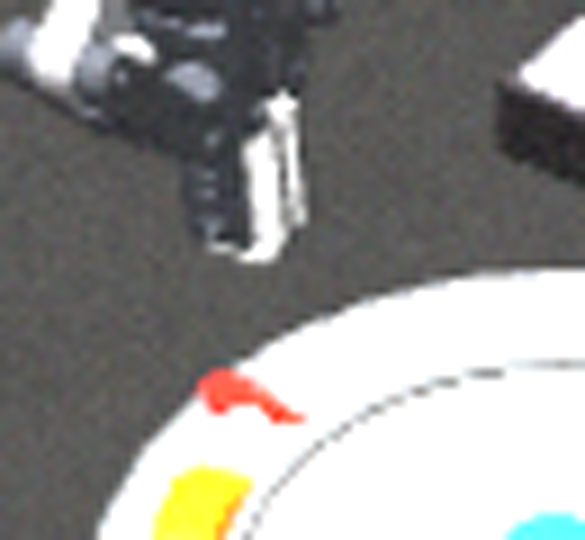

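```bash
python3 - <<'E'
from h import *
import cv2
o=get_obs();e=o["eef_pos"];print(e,o["q"])
for dz in(.0,.01,.02,.03,.04):print(dz,proj("scene",e+[0,0,dz]),proj("scene",np.array([.603,-.1502,.115+dz])),proj("top",e+[0,0,dz]))
im=camera("top")
cv2.imwrite("pics/top4.png",cv2.resize(np.clip(im[100:280,290:530].astype(float)*2,0,255).astype(np.uint8),None,fx=3,fy=3,interpolation=cv2.INTER_CUBIC))
im=camera("scene")
cv2.imwrite("pics/scene4.png",cv2.resize(np.clip(im[0:190,150:360].astype(float)*2,0,255).astype(np.uint8),None,fx=3,fy=3,interpolation=cv2.INTER_CUBIC))
E
```

```text
[ 0.60831048 -0.15304722  0.06654127] [-4.35401880e-01  4.30349492e-01  1.56930917e+00  6.35218876e-06
  1.13926732e+00 -9.06751286e-01]
0.0 [223.25372158 169.15274509] [224.05010283 151.04957258] [366.09246771 178.60010909]
0.01 [222.81148281 165.61689706] [223.59526842 147.17536369] [367.18869669 178.0485361 ]
0.02 [222.36095466 162.0147727 ] [223.13151278 143.22516513] [368.31014923 177.48427176]
0.03 [221.90190187 158.34449094] [222.65857083 139.19671905] [369.45770603 176.90687292]
0.04 [221.43408017 154.60409885] [222.1761669  135.08767723] [370.63228927 176.3158756 ]
```

View pics/top4.png

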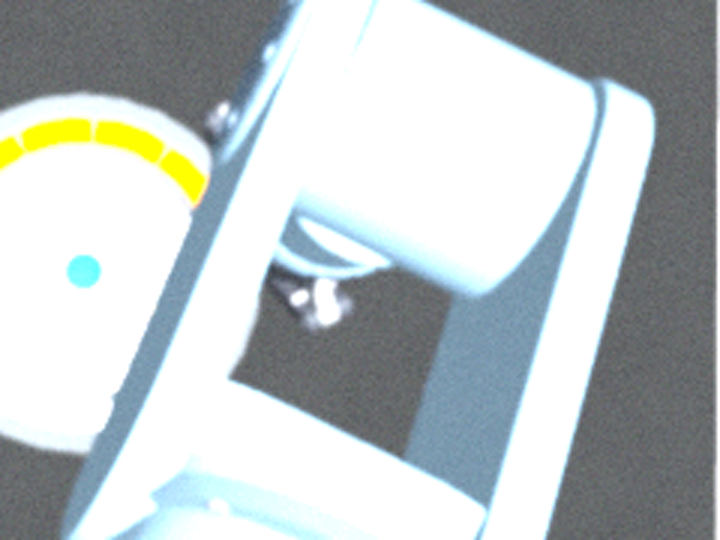

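View pics/scene4.png

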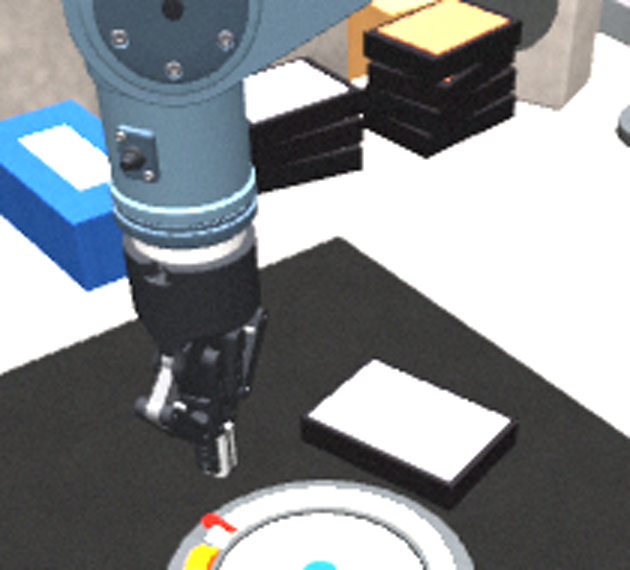

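```bash
python3 -m jog '[[-2,5,1.6,0,0,0,1],[0,5,0,0,0,0,1],[0,2,0,0,0,0,1],[0,0,0,0,0,0,1],[0,0,0,0,0,0,1]]'; python3 - <<'E'
from h import *
import cv2
o=get_obs();e=o["eef_pos"];print(e,o["wrist_force"])
im=camera("scene")[130:200,180:270]
cv2.imwrite("pics/scene5.png",cv2.resize(im,None,fx=8,fy=8,interpolation=cv2.INTER_CUBIC))
print((proj("scene",e)-[180,130]+.5)*8-.5)
E
```

```text
time_s: 3.98
eef_pos: [0.6044, -0.1521, 0.0523]
eef_rot: [0.688, -0.687, -0.165, 0.165]
wrist_force: [0.3, 0.7, 0.7]
opening: 0.002
[ 0.60440823 -0.15213488  0.05228509] [0.29537594 0.70014255 0.74137703]
[368.69380173 351.73961328]
```

View pics/scene5.png

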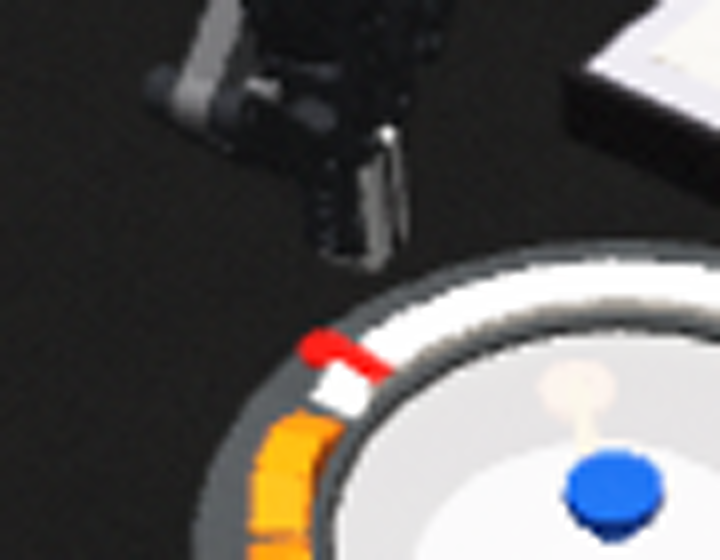

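```bash
python3 - <<'E'
from h import *
print(proj("scene",[0,0,0]))
for a in range(0,360,45):
  t=np.radians(a);print(a,proj("scene",[.1*np.cos(t),.1*np.sin(t),0.0]).round(),end=' ')
print()
for z in(.052,.06,.07,.08):
  w=ray("scene",224.5,163,z);print(z,w,np.hypot(*(w[:2]-C)))
E
python3 -m jog '[[0,-10,0,0,0,0,1],[0,-10,0,0,0,0,1],[0,0,0,0,7,0,1],[0,0,0,0,7,0,1],[0,0,0,0,7,0,1],[0,0,0,0,7,0,1],[0,0,0,0,7,0,1],[0,0,0,0,7,0,1]]'
python3 -m jog '[[0,0,0,0,7,0,1],[0,0,0,0,7,0,1],[0,0,0,0,7,0,1],[0,0,0,0,7,0,1],[0,0,0,0,0,0,1],[0,0,0,0,0,0,1]]'
python3 - <<'E'
from h import *
import cv2
o=get_obs();e=o["eef_pos"];print(e,o["wrist_force"],o["q"])
im=camera("scene")[110:200,170:290]
cv2.imwrite("pics/scene6.png",cv2.resize(np.clip(im*2.,0,255).astype(np.uint8),None,fx=6,fy=6,interpolation=cv2.INTER_CUBIC))
print((proj("scene",e)-[170,110]+.5)*6-.5)
E
```

```text
[446.44484623 122.43641533]
0 [424. 137.] 45 [454. 146.] 90 [479. 141.] 135 [484. 125.] 180 [468. 109.] 225 [440. 101.] 270 [416. 105.] 315 [409. 120.] 
0.052 [ 0.58774671 -0.18149745  0.052     ] 0.11200438582815994
0.06 [ 0.5920966  -0.17370516  0.06      ] 0.10435534012266778
0.07 [ 0.59753398 -0.1639648   0.07      ] 0.09510702710301344
0.08 [ 0.60297135 -0.15422444  0.08      ] 0.08631069175435481
time_s: 4.7
eef_pos: [0.6056, -0.1526, 0.0746]
eef_rot: [-0.701, 0.701, -0.094, 0.095]
wrist_force: [-0.2, 0.0, -0.6]
opening: -0.003
time_s: 5.2
eef_pos: [0.6054, -0.1525, 0.0741]
eef_rot: [-0.658, 0.658, -0.257, 0.259]
wrist_force: [-0.1, 0.4, 0.6]
opening: 0.002
[ 0.60537584 -0.15252952  0.07408283] [-0.13144324  0.39739423  0.55496532] [-4.36634039e-01  4.15483345e-01  1.57295662e+00 -3.35054583e-05
  1.15141637e+00  3.10504485e-01]
[327.95281601 338.69995371]
```

View pics/scene6.png

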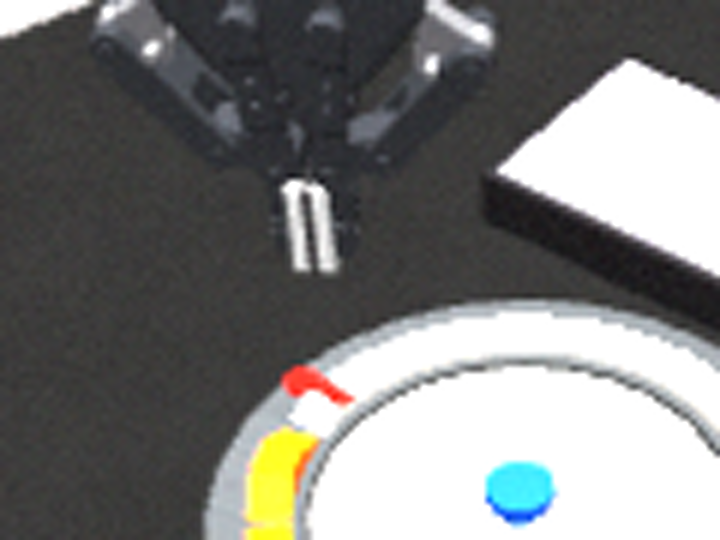

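```bash

python3 -m jog '[[0,0,0,0,-7,0,1],[0,0,0,0,-7,0,1],[0,0,0,0,-7,0,1],[0,0,0,0,-7,0,1],[0,0,0,0,-7,0,1],[0,4,0,0,-7,0,1],[0,4,0,0,-7,0,1],[0,4,0,0,-7,0,1]]'
python3 -m jog '[[0,4,0,0,-7,0,1],[0,4,0,0,-7,0,1],[0,1,0,0,0,0,1],[0,0,0,0,0,0,1],[0,0,0,0,0,0,1]]'
python3 - <<'E'
from h import *
o=get_obs();p=ringpt(-104,.048);print((R().T@(p-o["eef_pos"])*1e3).round(1), o["wrist_force"],R().round(4),o["eef_pos"])
E
```

```text
time_s: 5.92
eef_pos: [0.605, -0.1524, 0.0612]
eef_rot: [-0.702, 0.702, 0.083, -0.083]
wrist_force: [-0.1, -1.4, -0.7]
opening: 0.0
time_s: 6.33
eef_pos: [0.6049, -0.1523, 0.0521]
eef_rot: [-0.688, 0.688, 0.164, -0.164]
wrist_force: [1.1, -0.3, -0.5]
opening: 0.002
[ 0.7  4.1 -0.3] [ 1.08480628 -0.34254464 -0.53867548] [[ 8.922e-01  3.000e-04 -4.516e-01]
 [ 4.516e-01 -1.000e-04  8.922e-01]
 [ 2.000e-04 -1.000e+00 -2.000e-04]] [ 0.60489246 -0.15232453  0.05211158]
```

```bash

python3 -m jog '[[0,2,0,0,0,0,1],[0,0,0,0,0,0,1]]'
python3 -m jog '[[0,1,0,0,0,0,1],[0,0,0,0,0,0,1]]'
python3 -m jog '[[0,1,0,0,0,0,1],[0,0,0,0,0,0,1]]'
python3 -m jog '[[0,1,0,0,0,0,1],[0,0,0,0,0,0,1]]'
```

```text
time_s: 6.5
eef_pos: [0.6048, -0.1523, 0.0498]
eef_rot: [-0.688, 0.688, 0.165, -0.165]
wrist_force: [-0.6, 0.4, -0.2]
opening: 0.001
time_s: 6.67
eef_pos: [0.6047, -0.1522, 0.0487]
eef_rot: [0.688, -0.688, -0.165, 0.165]
wrist_force: [0.1, 0.6, -0.4]
opening: -0.001
time_s: 6.83
eef_pos: [0.6047, -0.1522, 0.0477]
eef_rot: [0.688, -0.688, -0.165, 0.165]
wrist_force: [0.6, 0.5, 0.0]
opening: 0.003
time_s: 7.0
eef_pos: [0.6046, -0.1522, 0.0466]
eef_rot: [0.688, -0.688, -0.165, 0.165]
wrist_force: [-0.5, 0.2, 0.6]
opening: 0.001
```

```bash

for i in 1 2 3; do :; done
python3 -m jog '[[0,2,0,0,0,0,1],[0,0,0,0,0,0,1]]'
python3 -m jog '[[0,2,0,0,0,0,1],[0,0,0,0,0,0,1]]'
python3 -m jog '[[0,2,0,0,0,0,1],[0,0,0,0,0,0,1]]' 
python3 - <<'E'
from h import *
import cv2
o=get_obs();e=o["eef_pos"];print(e,o["wrist_force"])
im=camera("scene")[130:200,180:270]
cv2.imwrite("pics/scene7.png",cv2.resize(np.clip(im*2.,0,255).astype(np.uint8),None,fx=8,fy=8,interpolation=cv2.INTER_CUBIC))
E
```

```text
time_s: 7.17
eef_pos: [0.6045, -0.1522, 0.0444]
eef_rot: [0.688, -0.688, -0.165, 0.165]
wrist_force: [-1.5, 0.4, 0.9]
opening: 0.001
time_s: 7.33
eef_pos: [0.6045, -0.1522, 0.0424]
eef_rot: [0.688, -0.687, -0.165, 0.165]
wrist_force: [-0.2, -0.4, 0.1]
opening: -0.001
time_s: 7.5
eef_pos: [0.6045, -0.1522, 0.0404]
eef_rot: [0.688, -0.687, -0.165, 0.165]
wrist_force: [-0.1, -0.2, -1.1]
opening: -0.001
[ 0.60451407 -0.15215488  0.04038352] [-0.141334   -0.17518493 -1.07722142]
```

View pics/scene7.png

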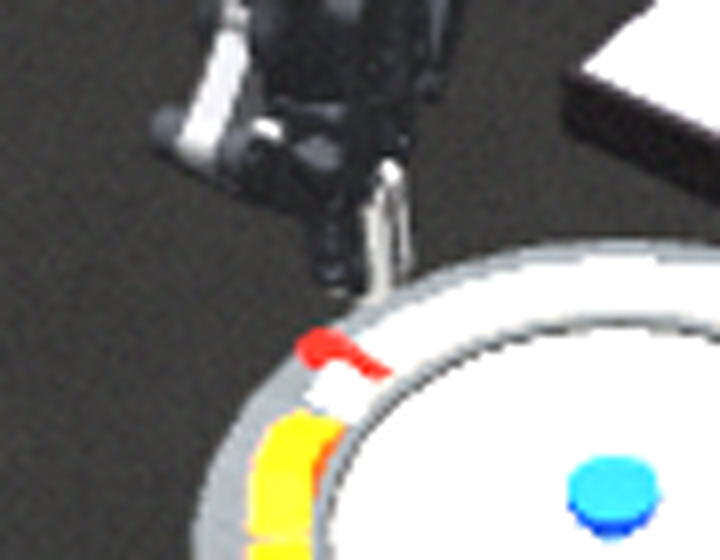

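```bash

python3 -m jog '[[0,3,0,0,0,0,1],[0,3,0,0,0,0,1],[0,2,0,0,0,0,1],[0,0,0,0,0,0,1]]'
python3 - <<'E'
from h import *
import cv2
o=get_obs();e=o["eef_pos"];print(e,o["wrist_force"])
im=camera("scene")[130:200,180:270]
cv2.imwrite("pics/scene8.png",cv2.resize(np.clip(im*1.5,0,255).astype(np.uint8),None,fx=8,fy=8,interpolation=cv2.INTER_CUBIC))
E
```

```text
time_s: 7.88
eef_pos: [0.6042, -0.152, 0.032]
eef_rot: [0.688, -0.687, -0.165, 0.165]
wrist_force: [0.1, 0.4, -0.1]
opening: -0.001
[ 0.60420787 -0.15200197  0.0319879 ] [ 0.12506944  0.37983565 -0.12270332]
```

View pics/scene8.png

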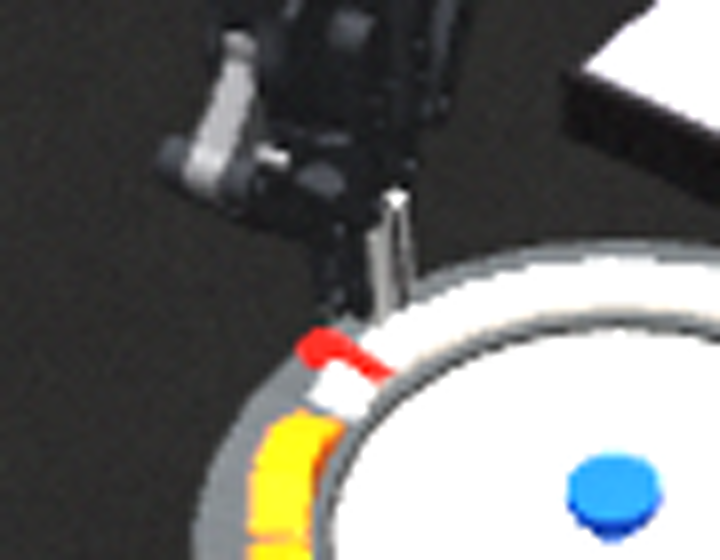

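```bash

python3 -m jog '[[0,2,0,0,0,0,1],[0,2,0,0,0,0,1],[0,0,0,0,0,0,1]]'
python3 -m jog '[[0,1,0,0,0,0,1],[0,0,0,0,0,0,1]]'
python3 -m jog '[[0,1,0,0,0,0,1],[0,0,0,0,0,0,1]]'
python3 - <<'E'
from h import *
import cv2
o=get_obs();e=o["eef_pos"];print(e,o["wrist_force"])
im=camera("scene")[130:200,180:270]
cv2.imwrite("pics/scene9.png",cv2.resize(np.clip(im*1.5,0,255).astype(np.uint8),None,fx=8,fy=8,interpolation=cv2.INTER_CUBIC))
E
```

```text
time_s: 8.18
eef_pos: [0.6044, -0.1521, 0.0283]
eef_rot: [0.688, -0.687, -0.165, 0.165]
wrist_force: [-0.3, 0.7, 0.2]
opening: 0.001
time_s: 8.35
eef_pos: [0.6046, -0.1522, 0.0276]
eef_rot: [0.688, -0.688, -0.165, 0.165]
wrist_force: [0.7, 0.8, -0.7]
opening: -0.002
time_s: 8.52
eef_pos: [0.6047, -0.1522, 0.0267]
eef_rot: [0.688, -0.688, -0.165, 0.165]
wrist_force: [-0.6, 0.0, -0.4]
opening: 0.0
[ 0.60468392 -0.15222458  0.02668609] [-0.63014072  0.00626177 -0.4156875 ]
```

View pics/scene9.png

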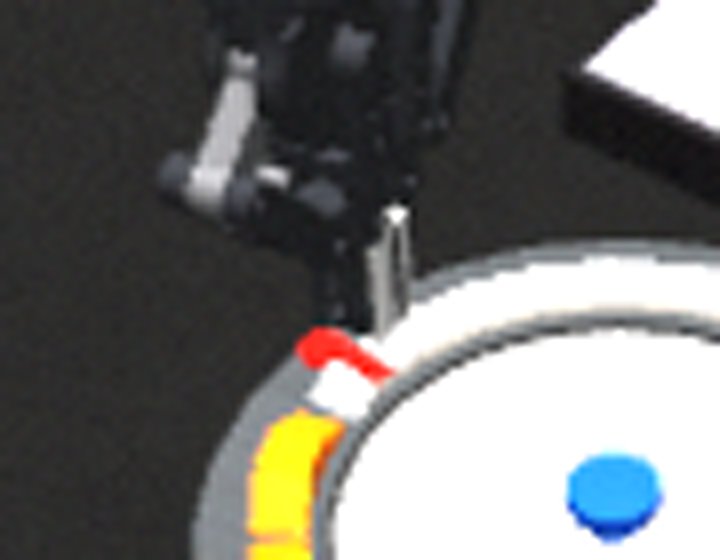

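```bash

python3 - <<'E'
from h import *
import cv2
a=camera("scene")[145:185,205:250]; b=cv2.imread("pics/scene0.png")[145:185,205:250]
f=lambda i:cv2.resize(np.clip(i*2.,0,255).astype(np.uint8),None,fx=8,fy=12,interpolation=cv2.INTER_NEAREST)
cv2.imwrite("pics/d.png",np.hstack([f(a),f(b)]))
E
```

```text
(no output)
```

View pics/d.png

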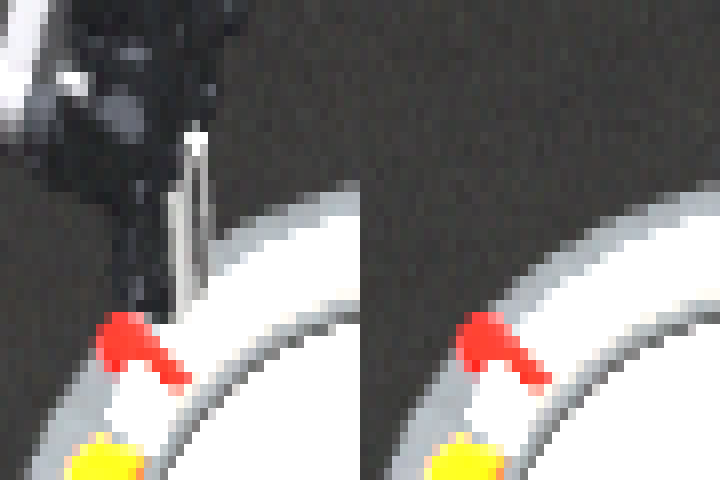

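```bash

python3 - <<'E'
from h import *
for z in(.048,.053,.058):
  w=ray("scene",224,171.5,z);print(z,w,np.hypot(*(w[:2]-C)))
# predicted finger-bottom corners for tip z
r=R();e=get_obs()["eef_pos"]
for h in(.048,.052,.056,.06):
  print(h,[proj("scene",np.array([e[0],e[1],h])+r[:,0]*sx*.0145+r[:,2]*sz*.011).round(1).tolist() for sx in(1,-1) for sz in(1,-1)])
E
```

```text
0.048 [ 0.60147067 -0.16350866  0.048     ] 0.09519322380690819
0.053 [ 0.60405204 -0.1588275   0.053     ] 0.09103557734729899
0.058 [ 0.60663341 -0.15414633  0.058     ] 0.08700779489320812
0.048 [[226.9, 180.9], [217.8, 177.8], [233.5, 172.3], [224.5, 169.3]]
0.052 [[226.7, 179.6], [217.6, 176.5], [233.4, 170.9], [224.3, 167.9]]
0.056 [[226.6, 178.2], [217.4, 175.1], [233.2, 169.5], [224.2, 166.6]]
0.06 [[226.4, 176.8], [217.2, 173.7], [233.1, 168.2], [224.0, 165.2]]
```

```bash

python3 -m jog '[[0,2,0,0,0,0,1],[0,2,0,0,0,0,1],[0,2,0,0,0,0,1],[0,0,0,0,0,0,1]]'
python3 - <<'E'
from h import *
import cv2
print(get_obs()["wrist_force"],get_obs()["eef_pos"])
a=camera("scene")[145:185,205:250]; b=cv2.imread("pics/scene0.png")[145:185,205:250]
f=lambda i:cv2.resize(np.clip(i*1.5,0,255).astype(np.uint8),None,fx=8,fy=8,interpolation=cv2.INTER_CUBIC)
cv2.imwrite("pics/d2.png",np.hstack([f(a),f(b)]))
E
```

```text
time_s: 8.95
eef_pos: [0.6043, -0.152, 0.0201]
eef_rot: [0.688, -0.687, -0.165, 0.165]
wrist_force: [-0.2, -0.2, -0.6]
opening: 0.003
[-0.21636796 -0.22559896 -0.5656842 ] [ 0.60426867 -0.15204468  0.02011849]
```

View pics/d2.png

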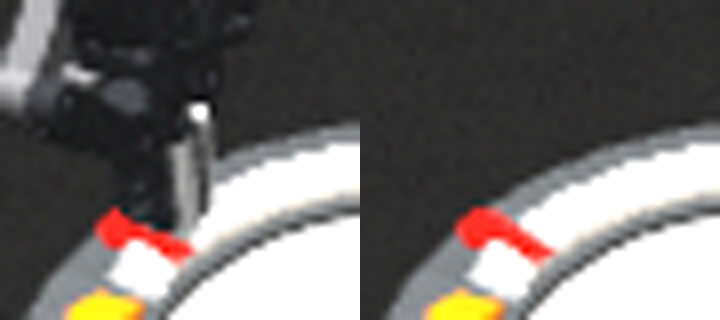

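```bash

python3 -m jog '[[0,1.5,0,0,0,0,1],[0,1.5,0,0,0,0,1],[0,0,0,0,0,0,1]]'
python3 -m jog '[[0,1,0,0,0,0,1],[0,0,0,0,0,0,1]]'
python3 -m jog '[[0,1,0,0,0,0,1],[0,0,0,0,0,0,1]]'
python3 -m jog '[[0,1,0,0,0,0,1],[0,0,0,0,0,0,1]]'
python3 -m jog '[[0,0,0,0,0,0,1]]'
```

```text
time_s: 9.25
eef_pos: [0.6046, -0.1522, 0.0175]
eef_rot: [0.688, -0.688, -0.165, 0.165]
wrist_force: [0.6, -0.1, -0.1]
opening: -0.0
time_s: 9.42
eef_pos: [0.6046, -0.1522, 0.0166]
eef_rot: [0.688, -0.688, -0.165, 0.165]
wrist_force: [-0.3, -0.4, -0.6]
opening: -0.001
time_s: 9.58
eef_pos: [0.6046, -0.1522, 0.0157]
eef_rot: [0.688, -0.688, -0.165, 0.165]
wrist_force: [0.4, 0.1, -0.6]
opening: 0.001
time_s: 9.75
eef_pos: [0.6046, -0.1522, 0.0146]
eef_rot: [0.688, -0.688, -0.165, 0.165]
wrist_force: [-0.7, -0.8, 0.7]
opening: -0.001
time_s: 9.83
eef_pos: [0.6047, -0.1522, 0.0147]
eef_rot: [0.688, -0.688, -0.165, 0.165]
wrist_force: [0.2, 0.8, 0.5]
opening: -0.004
```

```bash

for k in 1; do :; done
python3 -m jog '[[0,0.7,0,0,0,0,1],[0,0,0,0,0,0,1]]'
python3 -m jog '[[0,0.7,0,0,0,0,1],[0,0,0,0,0,0,1]]'
python3 -m jog '[[0,0.7,0,0,0,0,1],[0,0,0,0,0,0,1]]'
python3 - <<'E'
from h import *
import cv2
print(get_obs()["wrist_force"],get_obs()["eef_pos"])
a=camera("scene")[145:185,205:250]; b=cv2.imread("pics/scene0.png")[145:185,205:250]
f=lambda i:cv2.resize(np.clip(i*1.5,0,255).astype(np.uint8),None,fx=8,fy=8,interpolation=cv2.INTER_CUBIC)
cv2.imwrite("pics/d3.png",np.hstack([f(a),f(b)]))
E
```

```text
time_s: 10.0
eef_pos: [0.6047, -0.1522, 0.014]
eef_rot: [0.688, -0.688, -0.165, 0.165]
wrist_force: [0.2, 1.1, 0.8]
opening: -0.003
time_s: 10.17
eef_pos: [0.6048, -0.1523, 0.0136]
eef_rot: [-0.688, 0.688, 0.165, -0.165]
wrist_force: [-1.5, 0.3, 1.9]
opening: -0.001
time_s: 10.33
eef_pos: [0.6049, -0.1523, 0.0136]
eef_rot: [-0.688, 0.688, 0.165, -0.165]
wrist_force: [-3.2, 1.2, 7.0]
opening: -0.002
[-3.24084667  1.15982297  6.98325332] [ 0.60486859 -0.15229968  0.01358478]
```

View pics/d3.png

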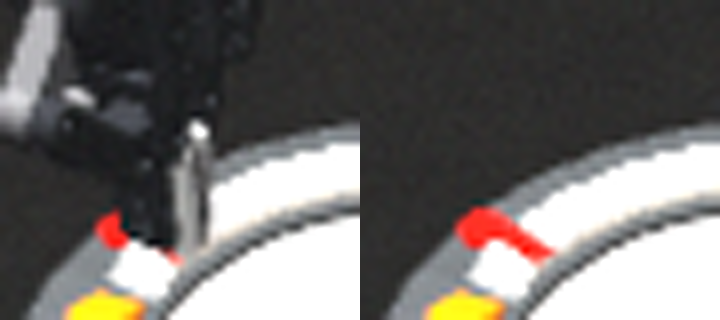

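```bash

python3 - <<'E'
from h import *
r=R();e=get_obs()["eef_pos"]
for p in[(220.6,175.2),(227.7,176.2),(231,175)]:
  w=ray("scene",*p,.048);print(w[:2],np.hypot(*(w[:2]-C)),((r.T@(w-e))*1e3).round(1)[[0,2]])
c=ray("scene",225,175.5,.048)
E
```

```text
[ 0.6135015  -0.15843284] 0.09294154662511617 [ 4.9 -9.4]
[ 0.60334931 -0.1466003 ] 0.07891993347000997 [1.3 5.7]
[ 0.59577254 -0.14531628] 0.07638120064207055 [-4.9 10.3]
```

```bash
cat > nxt.py <<'E'
from h import *
import sys
o=get_obs();e=o["eef_pos"];r=R()
d=e[:2]-C;print("z",e[2].round(4),"F",o["wrist_force"].round(1),"ang",np.degrees(np.arctan2(d[1],d[0]))-PHI,"r",np.hypot(*d).round(4), "tilt",r[:,1].round(4))
prev=e
a0,da,n=map(float,sys.argv[1:])
for i in range(int(n)):
    p=ringpt(a0+da*(i),e[2]); t=r.T@(p-prev)*1e3; print("[%.1f,0,%.1f,0,0,0,1],"%(t[0],t[2]),a0+da*i); prev=p
E
python3 nxt.py -100 4 8
```

```text
z 0.0136 F [-3.6  0.9  7.3] ang -104.51014818861682 r 0.0848 tilt [ 1.e-04 -2.e-04 -1.e+00]
[6.5,0,-1.6,0,0,0,1], -100.0
[5.9,0,-0.8,0,0,0,1], -96.0
[5.9,0,-0.4,0,0,0,1], -92.0
[5.9,0,0.0,0,0,0,1], -88.0
[5.9,0,0.4,0,0,0,1], -84.0
[5.9,0,0.8,0,0,0,1], -80.0
[5.8,0,1.2,0,0,0,1], -76.0
[5.7,0,1.6,0,0,0,1], -72.0
```

```bash
python3 -m jog '[[6.5,0,-1.6,0,0,0,1],[5.9,0,-0.8,0,0,0,1],[5.9,0,-0.4,0,0,0,1],[5.9,0,0,0,0,0,1]]'
python3 nxt.py -84 4 8
```

```text
time_s: 10.72
eef_pos: [0.6277, -0.144, 0.0128]
eef_rot: [-0.688, 0.688, 0.165, -0.165]
wrist_force: [-3.2, -1.4, 2.2]
opening: 0.001
z 0.0128 F [-3.2 -1.4  2.2] ang -88.03518929680322 r 0.0851 tilt [-2.e-04 -4.e-04 -1.e+00]
[6.0,0,0.6,0,0,0,1], -84.0
[5.9,0,0.8,0,0,0,1], -80.0
[5.8,0,1.2,0,0,0,1], -76.0
[5.7,0,1.6,0,0,0,1], -72.0
[5.6,0,2.0,0,0,0,1], -68.0
[5.4,0,2.4,0,0,0,1], -64.0
[5.2,0,2.8,0,0,0,1], -60.0
[5.0,0,3.1,0,0,0,1], -56.0
```

```bash
python3 -m jog '[[6.0,0.3,0.6,0,0,0,1],[5.9,0.2,0.8,0,0,0,1],[5.8,0,1.2,0,0,0,1],[5.7,0,1.6,0,0,0,1]]'
python3 nxt.py -68 4 8
python3 - <<'E'
from h import *
import cv2
im=camera("scene")[140:250,195:320]
cv2.imwrite("pics/s10.png",cv2.resize(im,None,fx=6,fy=5,interpolation=cv2.INTER_CUBIC))
E
```

```text
time_s: 11.05
eef_pos: [0.6472, -0.1289, 0.0121]
eef_rot: [0.688, -0.688, -0.165, 0.165]
wrist_force: [-0.1, -0.0, 2.3]
opening: 0.002
z 0.0121 F [-0.1 -0.   2.3] ang -71.35792862277671 r 0.0849 tilt [ 5.e-04  2.e-04 -1.e+00]
[4.7,0,1.7,0,0,0,1], -68.0
[5.4,0,2.4,0,0,0,1], -64.0
[5.2,0,2.8,0,0,0,1], -60.0
[5.0,0,3.1,0,0,0,1], -56.0
[4.8,0,3.5,0,0,0,1], -52.0
[4.5,0,3.8,0,0,0,1], -48.0
[4.3,0,4.1,0,0,0,1], -44.0
[4.0,0,4.4,0,0,0,1], -40.0
```

View pics/s10.png

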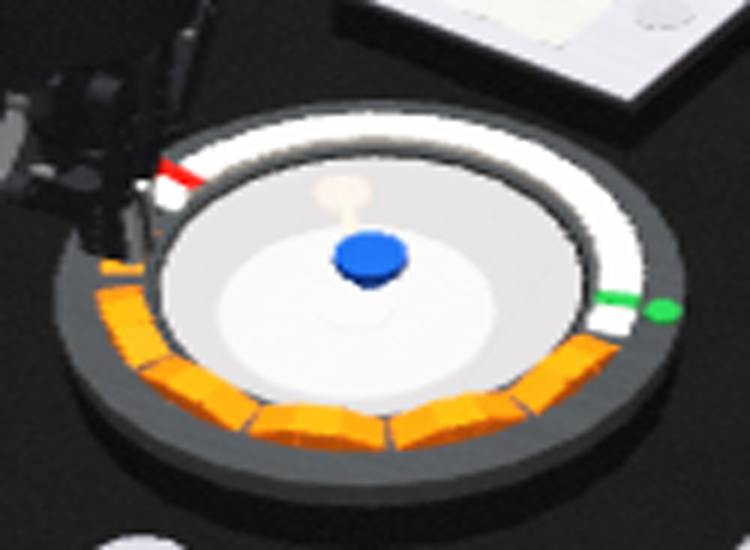

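```bash
python3 -m jog '[[4.7,0,1.7,0,0,0,1],[5.4,0,2.4,0,0,0,1],[5.2,0,2.8,0,0,0,1],[5.0,0,3.1,0,0,0,1],[4.8,0,3.5,0,0,0,1],[4.5,0,3.8,0,0,0,1],[4.3,0,4.1,0,0,0,1]]'
python3 nxt.py -40 4 8
```

```text
time_s: 11.68
eef_pos: [0.6675, -0.0942, 0.0124]
eef_rot: [0.688, -0.688, -0.165, 0.165]
wrist_force: [-1.1, -1.2, 3.4]
opening: -0.005
z 0.0124 F [-1.1 -1.2  3.4] ang -43.993158473824764 r 0.0847 tilt [ 5.e-04  1.e-04 -1.e+00]
[4.2,0,4.2,0,0,0,1], -40.0
[3.7,0,4.7,0,0,0,1], -36.0
[3.3,0,4.9,0,0,0,1], -32.0
[3.0,0,5.1,0,0,0,1], -28.0
[2.6,0,5.3,0,0,0,1], -24.0
[2.2,0,5.5,0,0,0,1], -20.0
[1.8,0,5.6,0,0,0,1], -16.0
[1.4,0,5.8,0,0,0,1], -12.0
```

```bash
python3 -m jog '[[4.2,0,4.2,0,0,0,1],[3.7,0,4.7,0,0,0,1],[3.3,0,4.9,0,0,0,1],[3.0,0,5.1,0,0,0,1],[2.6,0,5.3,0,0,0,1],[2.2,0,5.5,0,0,0,1],[1.8,0,5.6,0,0,0,1],[1.4,0,5.8,0,0,0,1]]'
python3 nxt.py -8 4 8
python3 - <<'E'
from h import *
import cv2
im=camera("scene")[140:250,195:320]
cv2.imwrite("pics/s11.png",cv2.resize(im,None,fx=6,fy=5,interpolation=cv2.INTER_CUBIC))
E
```

```text
time_s: 12.35
eef_pos: [0.6681, -0.0475, 0.0122]
eef_rot: [0.688, -0.688, -0.165, 0.165]
wrist_force: [0.3, -1.0, 1.9]
opening: 0.002
z 0.0122 F [ 0.3 -1.   1.9] ang -11.891533694674717 r 0.0845 tilt [ 1.e-04  3.e-04 -1.e+00]
[1.5,0,5.6,0,0,0,1], -8.0
[0.6,0,5.9,0,0,0,1], -4.0
[0.2,0,5.9,0,0,0,1], 0.0
[-0.2,0,5.9,0,0,0,1], 4.0
[-0.6,0,5.9,0,0,0,1], 8.0
[-1.0,0,5.8,0,0,0,1], 12.0
[-1.4,0,5.8,0,0,0,1], 16.0
[-1.8,0,5.6,0,0,0,1], 20.0
```

View pics/s11.png

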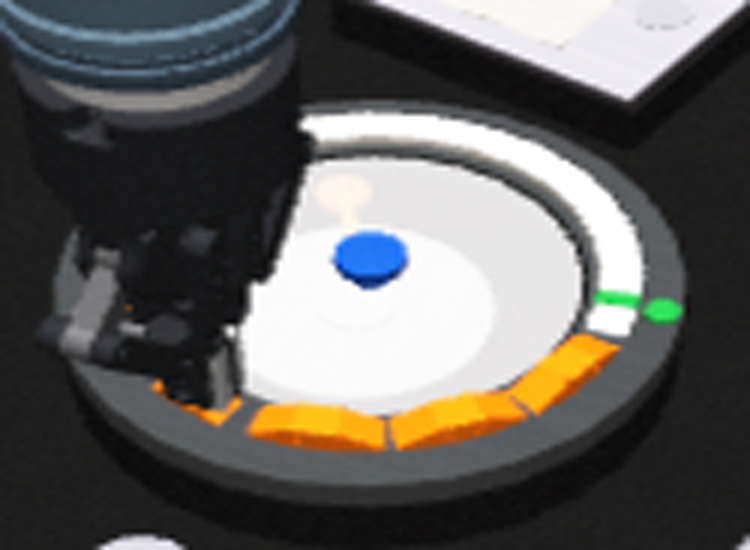

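```bash
python3 -m jog '[[1.5,0,5.6,0,0,0,1],[0.6,0,5.9,0,0,0,1],[0.2,0,5.9,0,0,0,1],[-0.2,0,5.9,0,0,0,1],[-0.6,0,5.9,0,0,0,1],[-1.0,0,5.8,0,0,0,1],[-1.4,0,5.8,0,0,0,1],[-1.8,0,5.6,0,0,0,1]]'
python3 nxt.py 24 4 8
```

```text
time_s: 13.07
eef_pos: [0.6441, -0.0074, 0.0121]
eef_rot: [0.688, -0.687, -0.165, 0.165]
wrist_force: [1.4, 0.0, 2.1]
opening: -0.001
z 0.0121 F [1.4 0.  2.1] ang 20.162150134827684 r 0.0847 tilt [-3.e-04  3.e-04 -1.e+00]
[-1.9,0,5.4,0,0,0,1], 24.0
[-2.6,0,5.3,0,0,0,1], 28.0
[-3.0,0,5.1,0,0,0,1], 32.0
[-3.3,0,4.9,0,0,0,1], 36.0
[-3.7,0,4.7,0,0,0,1], 40.0
[-4.0,0,4.4,0,0,0,1], 44.0
[-4.3,0,4.1,0,0,0,1], 48.0
[-4.5,0,3.8,0,0,0,1], 52.0
```

```bash
python3 -m jog '[[-1.9,0,5.4,0,0,0,1],[-2.6,0,5.3,0,0,0,1],[-3.0,0,5.1,0,0,0,1],[-3.3,0,4.9,0,0,0,1],[-3.7,0,4.7,0,0,0,1],[-4.0,0,4.4,0,0,0,1],[-4.3,0,4.1,0,0,0,1],[-4.5,0,3.8,0,0,0,1]]'
python3 nxt.py 56 4 8
```

```text
time_s: 13.73
eef_pos: [0.6024, 0.0134, 0.0121]
eef_rot: [0.688, -0.687, -0.165, 0.165]
wrist_force: [1.3, -0.3, 3.4]
opening: 0.001
z 0.0121 F [ 1.3 -0.3  3.4] ang 52.12191800183719 r 0.0844 tilt [-4.e-04  2.e-04 -1.e+00]
[-4.3,0,3.8,0,0,0,1], 56.0
[-5.0,0,3.1,0,0,0,1], 60.0
[-5.2,0,2.8,0,0,0,1], 64.0
[-5.4,0,2.4,0,0,0,1], 68.0
[-5.6,0,2.0,0,0,0,1], 72.0
[-5.7,0,1.6,0,0,0,1], 76.0
[-5.8,0,1.2,0,0,0,1], 80.0
[-5.9,0,0.8,0,0,0,1], 84.0
```

```bash
python3 -m jog '[[-4.3,0,3.8,0,0,0,1],[-5.0,0,3.1,0,0,0,1],[-5.2,0,2.8,0,0,0,1],[-5.4,0,2.4,0,0,0,1],[-5.6,0,2.0,0,0,0,1],[-5.7,0,1.6,0,0,0,1],[-5.8,0,1.2,0,0,0,1],[0,0,0,0,0,0,1]]'
python3 nxt.py 84 4 3
python3 - <<'E'
from h import *
import cv2
im=camera("scene")[140:250,195:320]
cv2.imwrite("pics/s12.png",cv2.resize(im,None,fx=6,fy=5,interpolation=cv2.INTER_CUBIC))
E
```

```text
time_s: 14.4
eef_pos: [0.5612, 0.0111, 0.0121]
eef_rot: [0.688, -0.687, -0.164, 0.165]
wrist_force: [-1.0, -0.1, 2.6]
opening: -0.001
z 0.0121 F [-1.  -0.1  2.6] ang 80.41616229308299 r 0.0845 tilt [-0.0014  0.     -1.    ]
[-5.2,0,1.2,0,0,0,1], 84.0
[-5.9,0,0.4,0,0,0,1], 88.0
[-5.9,0,-0.0,0,0,0,1], 92.0
```

View pics/s12.png

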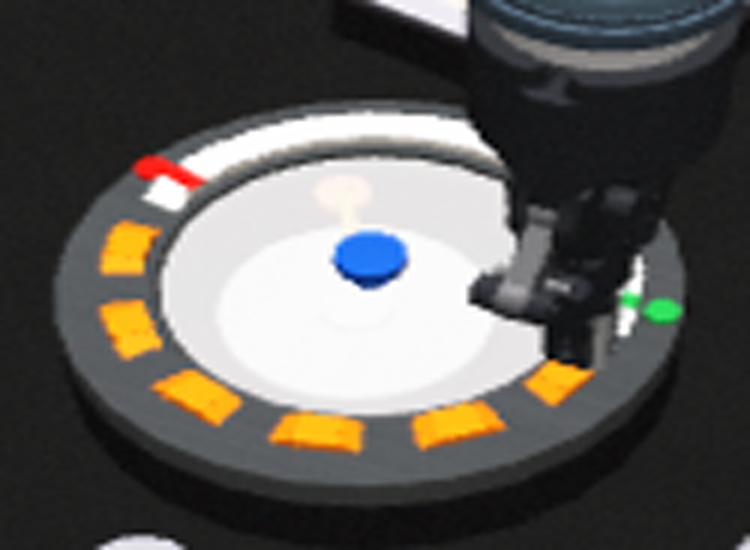

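All six sections look down. I'll slide a touch further towards the green mark and then lift clear.

```bash
python3 -m jog '[[-5,0,1.2,0,0,0,1],[0,0,0,0,0,0,1],[0,-10,0,0,0,0,1],[0,-20,0,0,0,0,1],[0,-30,0,0,0,0,1],[0,-35,0,0,0,0,1],[0,-35,0,0,0,0,1],[0,-20,0,0,0,0,1]]'
python3 -m jog '[[0,0,35,0,0,0,1],[0,0,35,0,0,0,1],[0,0,35,0,0,0,1],[0,0,35,0,0,0,1],[0,0,35,0,0,0,1],[0,0,35,0,0,0,1],[0,0,0,0,0,0,1],[0,0,0,0,0,0,1]]'
python3 - <<'E'
from h import *
import cv2
print(get_obs()["wrist_force"],get_obs()["dq"].round(3))
a=camera("scene");b=camera("top");cv2.imwrite("pics/sceneF.png",a);cv2.imwrite("pics/topF.png",b)
cv2.imwrite("pics/s13.png",cv2.resize(a[150:250,190:320],None,fx=6,fy=6,interpolation=cv2.INTER_CUBIC))
for n,i in(("scene",a),("top",b)):
    d=cv2.absdiff(i,cv2.imread(f"pics/{n}0.png")).max(2); cv2.imwrite(f"pics/diff_{n}.png",np.clip(d*3.,0,255).astype(np.uint8))
E
```

```text
time_s: 15.12
eef_pos: [0.5591, 0.01, 0.1667]
eef_rot: [-0.687, 0.688, 0.166, -0.164]
wrist_force: [0.0, 0.4, 2.0]
opening: -0.003
time_s: 15.78
eef_pos: [0.4613, 0.1988, 0.1625]
eef_rot: [-0.687, 0.687, 0.166, -0.166]
wrist_force: [0.5, -0.0, 0.2]
opening: 0.001
[ 0.50065081 -0.04925182  0.24887817] [-0.052  0.013 -0.014 -0.012 -0.009 -0.012]
```

View pics/s13.png

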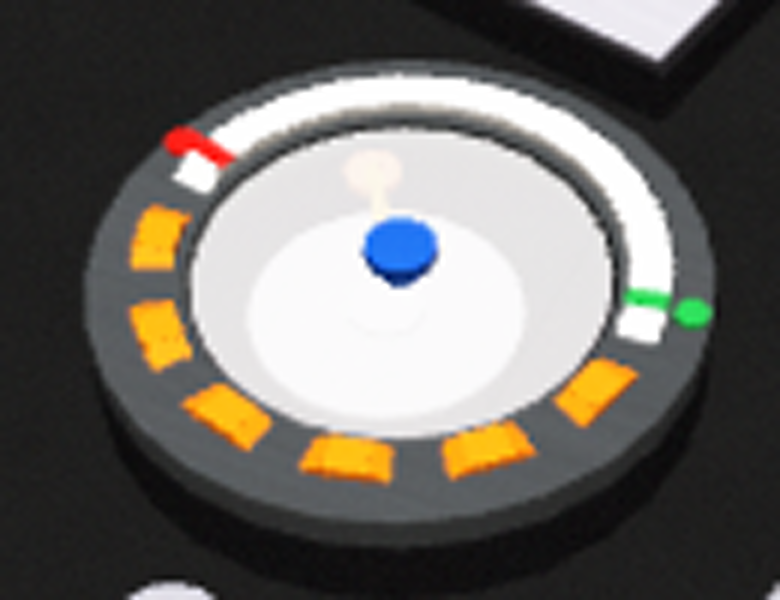

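View pics/topF.png

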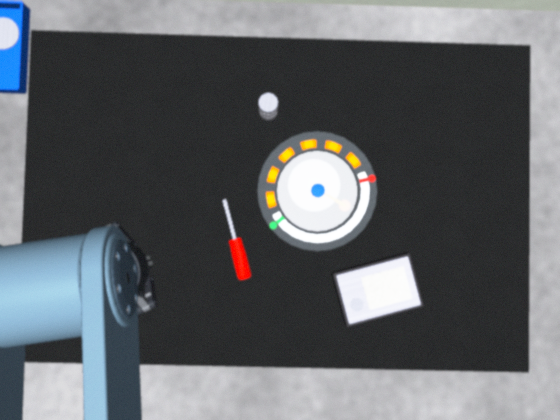

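View pics/diff_scene.png

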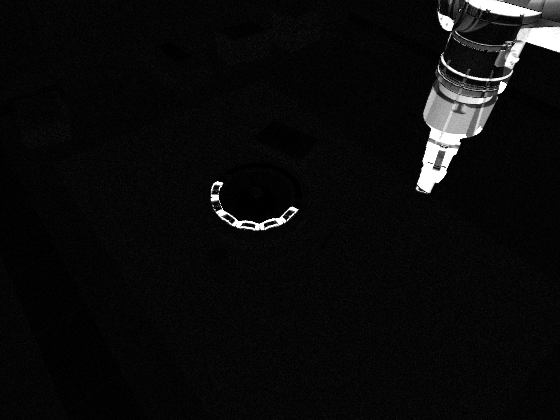

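View pics/diff_top.png

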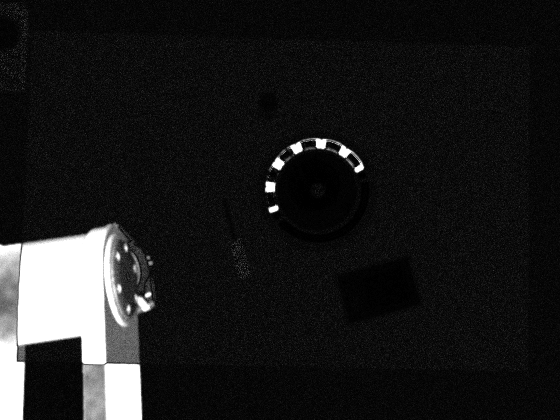

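```bash
python3 -c "
from bench import *
hand_in()"
```

```text
the job is handed in; nothing more can be done
```

All six orange sections are down, pressed in order from the red mark to the green mark in one continuous slide. The finger stayed on the ring until section 6 was down. The job is handed in at about 16 s of the 53 s allowed.

- **Pressing:** I shut the gripper and touched down on the white ring by the red stripe, at about 7 N. The vertical force in the readings between moves along the orange half was 2–3.4 N. The fingertip ran about 1.3–1.6 mm below the touch-down height, so the sections sit at or near their stop, slightly below level.
- **Last checks:** The final pictures show the six sections uniformly low. Comparing them with the first pictures, only the sections and the arm changed. The column, drive, screwdriver, window and knob look unmoved. The hand is clear, about 0.28 m to the side of the cover, with no contact force.
- **One disagreement:** With the gripper shut, the reported TCP height was about 34 mm lower than the real fingertip. The camera showed this and the touch-down confirmed it: contact came at a reported z of 0.0136 instead of 0.048. I took my height reference from that touch, so the depth below level rests on it and on the pictures. I had no direct reading of the section joints.

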